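# Put the dried bottle stoppers away in the clamped sliding tray

## Task

The washed bottle stoppers have dried by the radiator: turn the caddy's red clamp knob to free the sliding tray, draw the tray all the way out, and move every stopper from the pocket tray into it, each lying flat on the cork floor. Then push the sliding tray fully home under the hood and turn the clamp knob tight again, so that its wing lies across the tray's front. Leave the twist cap in its pocket and do not disturb the bottles, coaster or brush.

Things in the scene. Friction and masses are not known exactly. Their poses are not given: they have to be found in the camera images.
- caddy: fixed bottle caddy: grey base 340 (x) x 180 (y) x 15 mm, origin under the base's centre, its front faces -x. A white hood covers the part behind x = +25 mm (top at 80 mm, sides out to y = +-98 mm). A cork-floored wooden sliding tray runs on the base; a red clamp knob stands at its right (-y) front
- carriage (a joint): how far the sliding tray is drawn out towards the caddy's -x, m: 0 fully home under the hood, 0.15 fully out. It moves with light friction
- carriage_in (a point): centre of the sliding tray's inner floor (20 mm above the table); axes as the caddy. Inside 170 (x) x 150 (y) mm, walls 5 mm thick, 40 mm high above this floor
- carriage_handle (a point): middle of the sliding tray's handle: a steel bar 10 mm thick and 70 mm long along the caddy's y, 42 mm ahead of the tray's front wall, 50 mm above the table
- clamp (a joint): clamp knob angle, rad, counter-clockwise from above positive: 0 tight (the knob's red wing lies across the sliding tray's front wall and blocks it), 1.5 at its end stop, free (wing points to the caddy's -x, clear of the tray). The tray's way is clear above 1.2. It stays where it is left
- clamp_grip (a point): point on the clamp knob's axis at mid-height (86 mm above the table) of its red grip bar, which is 50 mm long, 14 mm wide and 32 mm tall, above a round black 42 mm hub. At joint 0 the bar lies along the caddy's y (as does the wing) and turns with the joint
- clamp_tip (a point): end of the clamp's red wing, 50 mm from the knob's axis, 40 mm above the table
- pocket_tray: fixed pale grey pocket tray 210 (x) x 250 (y) x 16 mm, 2 x 3 open pockets about 97 x 77 mm each, floor and walls 5 mm thick; origin under its centre
- stopper1: wine-bottle stopper, 72 mm long, lying on its side: a square head 28 x 28 mm and 36 mm long (dark wood), then a black ribbed rubber plug (core 20 mm, ribs 28 mm in diameter). Origin at the middle of its length on its centre line, 14 mm above what it lies on; x runs along it: the head spans x = 0 to +36 mm, the plug 0 to -36 mm. Mass 30-65 g. May be absent
- stopper2: wine-bottle stopper, 72 mm long, lying on its side: a square head 28 x 28 mm and 36 mm long (bright steel), then a black ribbed rubber plug (core 20 mm, ribs 28 mm in diameter). Origin at the middle of its length on its centre line, 14 mm above what it lies on; x runs along it: the head spans x = 0 to +36 mm, the plug 0 to -36 mm. Mass 30-65 g. May be absent
- stopper3: wine-bottle stopper, 72 mm long, lying on its side: a square head 28 x 28 mm and 36 mm long (blue), then a black ribbed rubber plug (core 20 mm, ribs 28 mm in diameter). Origin at the middle of its length on its centre line, 14 mm above what it lies on; x runs along it: the head spans x = 0 to +36 mm, the plug 0 to -36 mm. Mass 30-65 g. May be absent
- stopper4: wine-bottle stopper, 72 mm long, lying on its side: a square head 28 x 28 mm and 36 mm long (yellow), then a black ribbed rubber plug (core 20 mm, ribs 28 mm in diameter). Origin at the middle of its length on its centre line, 14 mm above what it lies on; x runs along it: the head spans x = 0 to +36 mm, the plug 0 to -36 mm. Mass 30-65 g. May be absent
- stopper5: wine-bottle stopper, 72 mm long, lying on its side: a square head 28 x 28 mm and 36 mm long (green), then a black ribbed rubber plug (core 20 mm, ribs 28 mm in diameter). Origin at the middle of its length on its centre line, 14 mm above what it lies on; x runs along it: the head spans x = 0 to +36 mm, the plug 0 to -36 mm. Mass 30-65 g. May be absent
- twist_cap: blue twist cap, 32 mm in diameter, 22 mm tall, in one of the pockets; leave it there. Origin under its centre
- pet1: clear PET bottle, 64 mm in diameter, 200 mm tall, standing in the drip tray at the right; origin under its centre; a bystander
- pet2: clear PET bottle like pet1, standing in the drip tray; a bystander
- pet3: clear PET bottle like pet1, standing at the back of the table; a bystander
- coaster: blue ceramic coaster, 96 mm in diameter, 9 mm thick, lying between the caddy and the drip tray; origin under its centre; a bystander
- bottle_brush: bottle brush, about 230 mm long, flat steel handle, lying near the robot at the left; origin on its underside near mid-length; a bystander
Things that resemble listed ones, but are neither listed nor needed, are in the scene too. Leave any orange look-alike of the stopper4 alone. What is shaped like the stopper2 but purple is not meant.

How it is judged:
By the outcome, as a careful person would: the job done as asked, in the order asked, and still so for the second after the job is handed in, with the robot touching nothing.
Of stopper1, stopper2, stopper3, stopper4, stopper5 only 2 to 4 are there at a start; the rules pass over those that are not, and their reading is None.
At some moment in a run one of stopper1, stopper2, stopper3, stopper4, stopper5 may be knocked a few centimetres aside while the robot is not near it.
Once in a run the grip may slacken for a moment while it holds something.
It also fails if it takes over 210 s, if anything falls off the work surface, if the arm or the gripper's body presses on something with over 40 N, if the wrist force passes 120 N, or if a joint passes its speed limit or range.

## Robot

A 7-joint arm with a two-finger parallel gripper is mounted at the origin on the work surface. World frame = base frame: x ahead of the robot, y to its left, z up, the work surface at z = 0. Lengths are in m, angles in rad, forces in N, time in s.
With the tool pointing down it reaches from about 0.425 to 0.975 m from the base axis. Payload 16.7 kg.
Tool frame: the origin (TCP) lies at the very end of the fingers, on their centre line; the grasp point (between the pads) lies 19 mm behind it (ctrl.grip_point_offset is the distance from the TCP to the grasp point, in m); z points along the fingers, y is the line along which they close (so a half turn about z gives the same grasp; the last joint's range is limited). The gripper opens to 85 mm and grips with 20 to 120 N. Pads are 22 mm wide; open, the fingers measure 114 mm over their backs; the gripper's body (76 mm by 85 mm) begins 54 mm behind the grasp point. The pads swing forward as they close: fully open they stand 13 mm farther back than shut.
Start: joints at [-1.47, 0.426, 0.074, 1.606, -0.034, 1.111, -0.067], TCP at [0.167, 0.654, 0.231] pointing down, gripper open.
Joint ranges: [-2.85, 2.85], [-0.5, 2.14], [-1.23, 1.37], [0.21, 2.46], [-1.02, 4.16], [0.16, 2.05], [-2.73, 2.73]. Speed limits (rad/s): [1.89, 1.89, 2.39, 2.39, 3.01, 3.01, 3.01].

## Interface

Orientations are given as a unit quaternion [x, y, z, w].
In Python, from rig import sensors, read_camera, camera_params, ctrl gives the robot as it stands. The module is installed in compiled form; this text tells all that it offers.
- The arm moves only by the tool apply_moves, never from a script. Its argument "series" is a list of rows, each a list of 2 entries, a list of its own where there are three numbers: the shift along the tool's x, y, z each as a share of 1 m, from -1 to 1, then the turn, a rotation vector about the tool's x, y, z each as a share of 30 degrees, from -1 to 1. A call has 1 to 12 rows; each row is the pose to reach, as a shift and turn from the pose commanded when the call began, along the tool's axes at that moment; what a row does not reach only later rows make up. A row lasts 1/12 s, in which the tool goes at most 41.7 mm and 7.16 degrees, less where a joint would pass 70% of its speed; a pose out of reach is approached as far as the arm can. A call with a number of a shift or a turn outside -1 to 1 is refused whole. A call with a gripper value outside its range is refused whole. "hand" is the opening, from 0 (shut) to 1 (fully open), set as the call begins (left out, the last holds). The fingers move at their own pace and stop on an object; "force" is the grip in N (left out, the last holds). Time passes only in rows, so rows that repeat a pose let the fingers close. It gives the time, the measured TCP pose, the force, the opening and the grip force at its end, in the units of the state.
- sensors.read_state(): the state, without advancing time (a new reading comes with each control period).
- read_camera(name): name is "scene" or "top"; returns (picture, depth): 480x640x3 uint8, red, green, blue; 480x640 float32, m along the optical axis (not along the pixel's ray), 0 where there is no reading.
- camera_params(name): a dict with "camera_matrix" (3x3 intrinsics, pixels), "R" (3x3) and "t" (3): a world point X has camera coordinates R X + t. Camera axes: x right, y down, z forward; pixel columns grow to the right and rows downward; lengths in m; the calibration is good to about 2 mm. A picture is of the moment at which its call begins. camera_params takes no time and is no camera call.
- ctrl.close_job(): hands the job in; it is judged then, once.
The state is a dict: "time_s": time; "joints": joint angles; "qvel": joint speeds; "joint_torque": joint torques, N m; "tcp_pos": TCP position; "ee_rot": TCP orientation; "ft_force": force on the tool from outside, world axes, zero at the start; "torque": the same for the moment, N m; "gripper_width": opening from 0.0 (shut) to 1.0 (fully open); "finger_force": force on a finger pad.
Only numpy, scipy, OpenCV 4.12 (cv2) and the standard library are available. Lean on these libraries where they do the work, as an engineer would, in place of code of your own. Each camera call takes 0.05 s, during which the arm holds its last target. There are 200 camera calls.

## Working session

There is one attempt and no reset: what is moved stays moved. The work goes in short steps, Python scripts to look and compute and a tool call to move; the robot and the scene stay as the last step left them, time stands still between calls to the robot, and variables do not carry over. Pictures are saved under pics/ and viewed, at most 14 in all, crops included, and the job is handed in when it is done.

Besides the shell and the picture viewer there is one more tool, called after "Request:" as a command line: name --argument value ..., lists and objects as JSON in quotes. apply_moves: Moves the arm, as the interface text tells. Its arguments: {"type":"object","properties":{"series":{"type":"array"},"hand":{"type":"number"},"force":{"type":"number"}},"required":["series"]}

```bash
mkdir -p pics; cat > h.py <<'E'
import numpy as np, cv2
from rig import sensors, read_camera, camera_params, ctrl
def P(name):
    c=camera_params(name); return np.array(c["camera_matrix"]),np.array(c["R"]),np.array(c["t"])
def ray(name,uv,z):
    K,R,t=P(name); d=R.T@np.linalg.inv(K)@np.array([uv[0],uv[1],1.]); o=-R.T@t
    return o+d*(z-o[2])/d[2]
def pix(name,X):
    K,R,t=P(name); p=K@(R@np.array(X)+t); return p[:2]/p[2]
def cloud(name,dep):
    K,R,t=P(name); v,u=np.mgrid[:480,:640]
    p=np.stack([u,v,np.ones_like(u)],-1)@np.linalg.inv(K).T*dep[...,None]
    return (p-t)@R
def grab(name,fn=None):
    im,d=read_camera(name)
    if fn: cv2.imwrite(f"pics/{fn}.png",im[...,::-1])
    return im,d
E
python3 - <<'E'
from h import *
for n in("top","scene"):
    im,d=grab(n,n+"0"); np.savez(n+"0.npz",im=im,d=d); K,R,t=P(n); print(n,-R.T@t,K[0,0],R.round(2).tolist())
print(sensors.read_state())
E
```

```text
top [ 0.24190726 -0.08771124  1.74536745] 608.9792231097023 [[-0.02, -1.0, 0.0], [-0.99, 0.01, -0.17], [0.17, -0.01, -0.99]]
scene [1.24763763 0.0436051  0.75191604] 472.0914779045352 [[-0.2, 0.98, -0.01], [0.65, 0.13, -0.75], [-0.73, -0.16, -0.66]]
{'time_s': 0.1, 'joints': array([-1.4705093 ,  0.42665652,  0.07386288,  1.60654118, -0.03411657,
        1.11084886, -0.06710569]), 'qvel': array([-0.00043191, -0.0015832 ,  0.00022645,  0.00119694, -0.00050598,
        0.00063992,  0.00010688]), 'joint_torque': array([ 9.51842463e-03, -9.51550555e+01,  3.77162933e+00, -4.64397454e+01,
        1.94759265e-02,  6.81583493e-03, -4.52612471e-05]), 'tcp_pos': array([0.16679085, 0.65367248, 0.23069037]), 'ee_rot': array([ 1.24595657e-01,  9.92207421e-01, -5.95943057e-04, -3.85797467e-05]), 'ft_force': array([-0.1138324 , -0.17002726, -0.74216534]), 'torque': array([-0.05861151, -0.00819956, -0.04440188]), 'finger_force': 0.0, 'gripper_width': 1.0001321626943762}
```

View pics/top0.png

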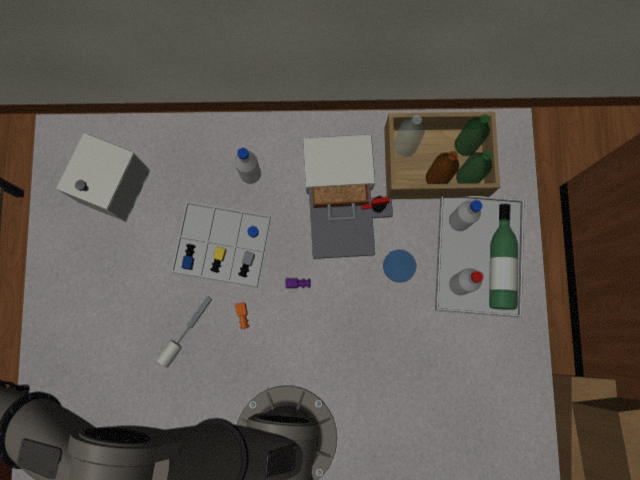

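View pics/scene0.png

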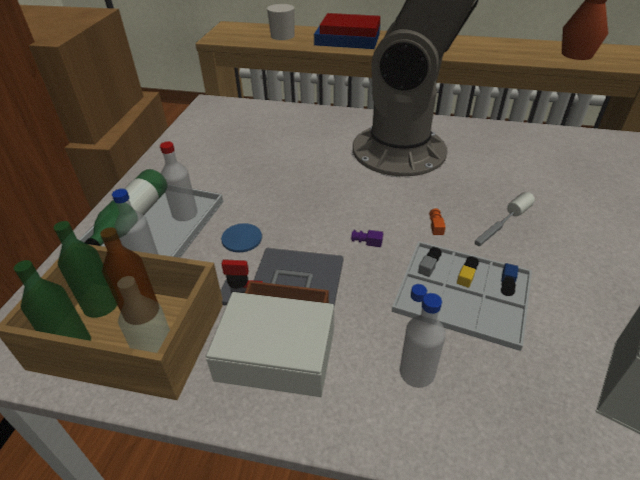

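The top view shows three candidates in the pocket tray: blue-head (188,257), yellow-head (218,260) and steel-head (247,263). The twist cap is at (253,232). Purple (298,283) and orange (242,315) lie outside the tray and are decoys. The caddy is at about (340,200), with the knob at (379,204). Next I'll measure these and make one enlarged crop.

```bash
cat > m.py <<'E'
from h import *
def comps(name,d,im,cond_z,lo,hi,amin=15):
    hsv=cv2.cvtColor(im,cv2.COLOR_RGB2HSV); m=cv2.inRange(hsv,lo,hi)
    if cond_z is not None:
        m[~cond_z]=0
    n,l,s,c=cv2.connectedComponentsWithStats(m)
    return [(c[i],s[i],l==i) for i in range(1,n) if s[i,4]>=amin]
E
python3 - <<'E'
from m import *
D={n:np.load(n+"0.npz") for n in("top","scene")}
cs=[]
for n,roi in(("top",(165,195,285,300)),("scene",(390,235,540,345))):
    x0,y0,x1,y1=roi; k=400/(x1-x0)
    c=cv2.resize(D[n]["im"][y0:y1,x0:x1],(400,int((y1-y0)*k)),interpolation=cv2.INTER_CUBIC)
    cs.append(cv2.copyMakeBorder(c,0,400-c.shape[0],0,0,cv2.BORDER_CONSTANT))
cv2.imwrite("pics/crop0.png",np.hstack(cs)[...,::-1])
for n in D:
    im,d=D[n]["im"],D[n]["d"]; X=cloud(n,d)
    R=[("blue",(100,100,40),(125,255,255)),("yellow",(20,120,60),(35,255,255)),("red",(0,150,60),(6,255,255)),("red2",(172,150,60),(180,255,255)),("green",(50,120,30),(80,255,255))]
    for q,lo,hi in R:
        for c,s,m in comps(n,d,im,None,lo,hi):
            p=np.median(X[m],0); 
            if 0.2<p[0]<1.1 and -.5<p[1]<.5: print(n,q,c.round(1),s[4],p.round(3),"zmax",X[m][:,2].max().round(3))
    # hood top, base
    for q,(z0,z1),xy in(("hood",(.072,.09),None),("base",(.010,.022),None),("floor",(.022,.03),None)):
        m=((X[...,2]>z0)&(X[...,2]<z1)&(d>0)&(X[...,0]>.4)&(X[...,0]<1)&(X[...,1]>-.4)&(X[...,1]<.4)).astype(np.uint8)
        cn,_=cv2.findContours(m,cv2.RETR_EXTERNAL,cv2.CHAIN_APPROX_NONE)
        for k in sorted(cn,key=cv2.contourArea)[-3:]:
            if cv2.contourArea(k)<300: continue
            pts=np.array([X[v,u,:2] for u,v in k[:,0]],np.float32)
            (c,w,a)=cv2.minAreaRect(pts); print(n,q,np.round(c,3),np.round(w,3),round(a,1),cv2.boundingRect(k))
E
```

```text
top blue [242.4 153.1] 96 [0.75  0.098 0.199] zmax 1.745
top blue [252.5 231.1] 91 [0.574 0.087 0.025] zmax 0.033
top blue [399.2 265.5] 797 [ 0.469 -0.332  0.009] zmax 1.745
top blue [186.9 262. ] 117 [0.485 0.273 0.032] zmax 1.745
top yellow [219.1 253.5] 122 [0.509 0.183 0.031] zmax 0.042
top red [375.4 202. ] 124 [ 0.64  -0.262  0.096] zmax 0.11
top hood [ 0.765 -0.161] [0.147 0.196] 2.3 (303, 134, 72, 54)
top base [ 0.761 -0.364] [0.071 0.1  ] 89.9 (395, 151, 25, 33)
top base [ 0.685 -0.165] [0.049 0.149] 2.3 (314, 184, 52, 19)
top base [ 0.586 -0.195] [0.28  0.206] 82.8 (306, 187, 97, 71)
scene blue [241.1 237.4] 864 [ 0.479 -0.327  0.008] zmax 0.752
scene blue [510.1 271. ] 175 [0.496 0.276 0.032] zmax 0.752
scene blue [426.  298.4] 543 [0.75  0.096 0.191] zmax 0.203
scene yellow [465.7 275.5] 269 [0.525 0.185 0.031] zmax 0.752
scene red [166.7 147.1] 123 [ 0.424 -0.496  0.203] zmax 0.207
scene red [234.6 266.9] 317 [ 0.651 -0.27   0.094] zmax 0.752
scene hood [ 0.799 -0.309] [0.091 0.242] 66.0 (109, 274, 109, 104)
scene hood [ 0.768 -0.158] [0.147 0.196] 2.4 (207, 292, 127, 83)
scene base [ 0.77 -0.31] [0.096 0.286] 72.2 (121, 280, 111, 117)
scene base [ 0.572 -0.166] [0.145 0.18 ] 2.4 (254, 248, 90, 58)
scene base [0.544 0.185] [0.251 0.215] 79.3 (392, 241, 141, 107)
```

View pics/crop0.png

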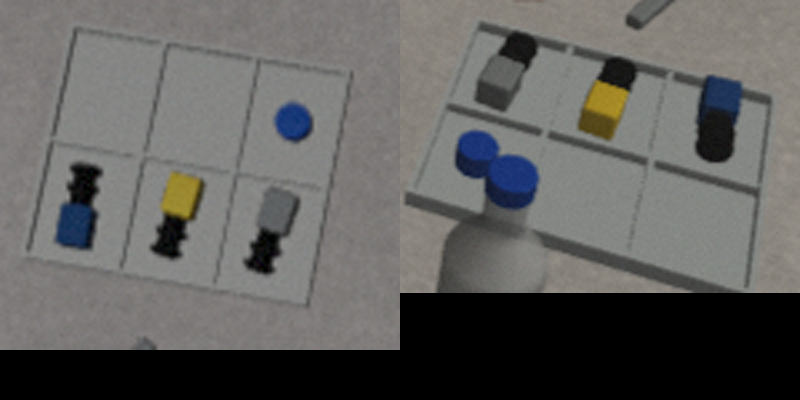

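The crop confirms blue (stopper3), yellow (stopper4) and steel (stopper2). There is no dark-wood or green one. Next I'll measure the knob, handle and stopper axes.

```bash
cat >> m.py <<'E'
C0=np.array([.6691,-.1635]); YAW=np.radians(2.35)
def cad(p):
    c,s=np.cos(YAW),np.sin(YAW); v=np.asarray(p)[...,:2]-C0; return np.stack([v[...,0]*c+v[...,1]*s,-v[...,0]*s+v[...,1]*c],-1)
def wor(q):
    c,s=np.cos(YAW),np.sin(YAW); q=np.asarray(q); return C0+np.stack([q[...,0]*c-q[...,1]*s,q[...,0]*s+q[...,1]*c],-1)
def pca(p):
    c=p.mean(0); u,s,v=np.linalg.svd(p-c); return c,np.degrees(np.arctan2(v[0,1],v[0,0])),np.ptp((p-c)@v.T,0)
E
python3 - <<'E'
from m import *
for n in("top","scene"):
    z=np.load(n+"0.npz"); im,d=z["im"],z["d"]; X=cloud(n,d); hsv=cv2.cvtColor(im,cv2.COLOR_RGB2HSV)
    red=((hsv[...,0]<8)|(hsv[...,0]>172))&(hsv[...,1]>130)&(hsv[...,2]>50)
    q=cad(X)
    kn=red&(abs(q[...,0])<.15)&(q[...,1]<-.02)&(q[...,1]>-.2)
    for a,(z0,z1) in(("bar",(.094,.112)),("wing",(.025,.06))):
        m=kn&(X[...,2]>z0)&(X[...,2]<z1); 
        if m.sum()>5: print(n,a,m.sum(),[np.round(t,3) for t in pca(q[m])],X[m][:,2].mean().round(3))
    m=(d>0)&(X[...,2]>.04)&(X[...,2]<.06)&(q[...,0]<.03)&(q[...,0]>-.16)&(abs(q[...,1])<.06)&~red
    for b in np.arange(-.12,.03,.01):
        s=m&(q[...,0]>b)&(q[...,0]<b+.01)
        if s.sum()>3: print(n,"h",b.round(2),s.sum(),np.ptp(q[s][:,1]).round(3),q[s].mean(0).round(3),X[s][:,2].mean().round(3))
    # stoppers: above pocket tray
    m=((d>0)&(X[...,2]>.018)&(X[...,2]<.05)&(X[...,0]>.42)&(X[...,0]<.66)&(X[...,1]>.05)&(X[...,1]<.33)).astype(np.uint8)
    k,l,s,c=cv2.connectedComponentsWithStats(m)
    for i in range(1,k):
        if s[i,4]>60: 
            g=l==i; print(n,"st",c[i].round(1),s[i,4],[np.round(t,3) for t in pca(X[g][:,:2])],X[g][:,2].max().round(3))
E
```

```text
top bar 86 [array([-0.032, -0.109]), np.float64(-85.335), array([0.048, 0.015])] 0.101
top wing 48 [array([-0.035, -0.076]), np.float64(-87.818), array([0.03 , 0.012])] 0.045
top h -0.08 5 0.035 [-0.071 -0.007] 0.053
top h -0.07 90 0.078 [-0.065 -0.001] 0.052
top h -0.06 23 0.077 [-0.055  0.006] 0.053
top h -0.05 24 0.077 [-0.045 -0.005] 0.052
top h -0.04 25 0.078 [-0.035 -0.006] 0.053
top h -0.03 91 0.118 [-0.023 -0.003] 0.051
top h -0.02 19 0.114 [-0.019  0.007] 0.056
top st [252.5 230.6] 90 [array([0.575, 0.088]), np.float64(176.527), array([0.03, 0.03])] 0.033
top st [188.2 256.7] 221 [array([0.501, 0.27 ]), np.float64(171.839), array([0.071, 0.03 ])] 0.044
top st [217.6 258.1] 224 [array([0.496, 0.187]), np.float64(163.494), array([0.073, 0.031])] 0.042
top st [246.1 262.7] 225 [array([0.481, 0.106]), np.float64(161.258), array([0.072, 0.029])] 0.046
scene bar 162 [array([-0.025, -0.106]), np.float64(94.592), array([0.049, 0.016])] 0.1
scene wing 29 [array([-0.027, -0.08 ]), np.float64(99.985), array([0.039, 0.018])] 0.045
scene h -0.07 113 0.077 [-0.063  0.002] 0.053
scene h -0.06 81 0.08 [-0.057  0.003] 0.052
scene h -0.05 39 0.079 [-0.045  0.002] 0.054
scene h -0.04 38 0.099 [-0.036 -0.002] 0.053
scene h -0.03 41 0.113 [-0.024  0.008] 0.057
scene h -0.02 424 0.119 [-0.017  0.   ] 0.05
scene st [430.2 259.6] 343 [array([0.489, 0.11 ]), np.float64(-19.44), array([0.089, 0.029])] 0.037
scene st [468.5 269.4] 360 [array([0.503, 0.191]), np.float64(-16.541), array([0.088, 0.028])] 0.036
scene st [509.6 277.6] 393 [array([0.511, 0.274]), np.float64(-8.574), array([0.076, 0.028])] 0.036
scene st [419.  290.2] 176 [array([0.58 , 0.092]), np.float64(-19.054), array([0.035, 0.03 ])] 0.029
```

```bash
cat >> m.py <<'E'
from scipy.spatial.transform import Rotation as Ro
def down(th):
    a=np.radians((th+90)/2); return Ro.from_quat([np.cos(a),np.sin(a),0,0])
def go(*ts):
    s=sensors.read_state(); p=s["tcp_pos"]; r=Ro.from_quat(s["ee_rot"]); y=r.apply([0,1,0])
    print("t",round(s["time_s"],1),"tcp",p.round(4),"th",np.degrees(np.arctan2(y[1],y[0])).round(1),"tilt",r.apply([0,0,1]).round(3),"F",s["ft_force"].round(1),"w",round(s["gripper_width"],2),"q7",s["joints"][6].round(2))
    for x,yy,z,th in ts:
        d=r.inv().apply(np.array([x,yy,z])-p); w=min([(r.inv()*down(th+k)).as_rotvec() for k in(0,180)],key=np.linalg.norm)
        if x==x: print((x,yy,z,th),"->",d.round(3).tolist(),(np.degrees(w)/30).round(3).tolist())
E
python3 - <<'E'
from m import *
k=wor([-.0285,-.1075]); print(k, wor([-.0645,0]))
go((*k,.20,7),(*k,.075,7))
E
```

```text
[ 0.64503187 -0.2720782 ] [ 0.60465424 -0.16614474]
t 0.1 tcp [0.1668 0.6537 0.2307] th 75.7 tilt [-0.    -0.001 -1.   ] F [-0.1 -0.2 -0.7] w 1.0 q7 -0.07
(np.float64(0.6450318706128162), np.float64(-0.2720781983079558), 0.2, 7) -> [-0.692, -0.779, 0.032] [-0.002, 0.001, 2.29]
(np.float64(0.6450318706128162), np.float64(-0.2720781983079558), 0.075, 7) -> [-0.692, -0.779, 0.157] [-0.002, 0.001, 2.29]
```

Request:
apply_moves --series '[[[-0.69,-0.78,0.03],[0,0,1]],[[-0.69,-0.78,0.03],[0,0,1]],[[-0.69,-0.78,0.03],[0,0,1]],[[-0.69,-0.78,0.03],[0,0,1]],[[-0.69,-0.78,0.03],[0,0,1]],[[-0.69,-0.78,0.03],[0,0,1]],[[-0.69,-0.78,0.03],[0,0,1]],[[-0.69,-0.78,0.03],[0,0,1]],[[-0.69,-0.78,0.03],[0,0,1]],[[-0.69,-0.78,0.03],[0,0,1]],[[-0.69,-0.78,0.03],[0,0,1]],[[-0.69,-0.78,0.03],[0,0,1]]]' --hand 0.5 --force 60

```text
time_s: 1.1
tcp_pos: [0.3955, 0.2074, 0.2169]
ee_rot: [0.377, 0.926, 0.0, -0.0]
ft_force: [1.2, 1.5, 0.3]
gripper_width: 0.497
finger_force: 0.0
```

```bash
python3 -c "
from m import *
go((.645,-.272,.2,7))"
```

```text
t 1.1 tcp [0.3955 0.2074 0.2169] th 45.7 tilt [-0.  0. -1.] F [1.2 1.5 0.3] w 0.5 q7 0.21
(0.645, -0.272, 0.2, 7) -> [-0.513, -0.169, 0.017] [0.0, -0.001, 1.29]
```

Request:
apply_moves --series '[[[-0.51,-0.17,0.02],[0,0,1]],[[-0.51,-0.17,0.02],[0,0,1]],[[-0.51,-0.17,0.02],[0,0,1]],[[-0.51,-0.17,0.02],[0,0,1]],[[-0.51,-0.17,0.02],[0,0,1]],[[-0.51,-0.17,0.02],[0,0,1]],[[-0.51,-0.17,0.02],[0,0,1]],[[-0.51,-0.17,0.02],[0,0,1]],[[-0.51,-0.17,0.02],[0,0,1]],[[-0.51,-0.17,0.02],[0,0,1]],[[-0.51,-0.17,0.02],[0,0,1]],[[-0.51,-0.17,0.02],[0,0,1]]]'

```text
time_s: 2.1
tcp_pos: [0.6244, -0.2365, 0.1976]
ee_rot: [0.604, 0.797, -0.0, -0.0]
ft_force: [0.5, 0.6, 0.9]
gripper_width: 0.499
finger_force: 0.0
```

```bash
python3 -c "
from m import *
go((.645,-.272,.15,7),(.645,-.272,.076,7))"
```

```text
t 2.1 tcp [ 0.6244 -0.2365  0.1976] th 15.7 tilt [-0.001  0.    -1.   ] F [0.5 0.6 0.9] w 0.5 q7 0.85
(0.645, -0.272, 0.15, 7) -> [-0.04, 0.01, 0.048] [-0.001, -0.001, 0.29]
(0.645, -0.272, 0.076, 7) -> [-0.04, 0.01, 0.122] [-0.001, -0.001, 0.29]
```

Request:
apply_moves --series '[[[-0.04,0.01,0.03],[0,0,0.29]],[[-0.04,0.01,0.05],[0,0,0.29]],[[-0.04,0.01,0.08],[0,0,0.29]],[[-0.04,0.01,0.11],[0,0,0.29]],[[-0.04,0.01,0.122],[0,0,0.29]],[[-0.04,0.01,0.122],[0,0,0.29]]]'

```text
time_s: 2.6
tcp_pos: [0.6427, -0.2698, 0.0732]
ee_rot: [0.663, 0.749, -0.001, -0.002]
ft_force: [0.2, 0.3, 0.0]
gripper_width: 0.501
finger_force: 0.0
```

Request:
apply_moves --series '[[[0,0,0],[0,0,0]],[[0,0,0],[0,0,0]],[[0,0,0],[0,0,0]],[[0,0,0],[0,0,0]],[[0,0,0],[0,0,0]],[[0,0,0],[0,0,0]]]' --hand 0 --force 40

```text
time_s: 3.1
tcp_pos: [0.6444, -0.2711, 0.0786]
ee_rot: [0.663, 0.749, 0.0, 0.001]
ft_force: [-8.1, 0.6, 6.6]
gripper_width: 0.155
finger_force: 39.5
```

Request:
apply_moves --series '[[[0,-0.002,-0.003],[0,0,-0.2]],[[0,-0.002,-0.003],[0,0,-0.4]],[[0,-0.002,-0.003],[0,0,-0.6]],[[0,-0.002,-0.003],[0,0,-0.8]],[[0,-0.002,-0.003],[0,0,-1]],[[0,-0.002,-0.003],[0,0,-1]]]'

```text
time_s: 3.6
tcp_pos: [0.6429, -0.2709, 0.0797]
ee_rot: [0.443, 0.897, -0.0, 0.001]
ft_force: [7.7, -4.5, -24.0]
gripper_width: 0.149
finger_force: 43.2
```

Request:
apply_moves --series '[[[0,0,0],[0,0,-0.2]],[[0,0,0],[0,0,-0.4]],[[0,0,0],[0,0,-0.6]],[[0,0,0],[0,0,-0.8]],[[0,0,0],[0,0,-1]],[[0,0,0],[0,0,-1]]]'

```text
time_s: 4.1
tcp_pos: [0.6426, -0.2715, 0.0797]
ee_rot: [0.196, 0.981, -0.001, 0.001]
ft_force: [6.6, -5.9, -22.6]
gripper_width: 0.152
finger_force: 43.3
```

Request:
apply_moves --series '[[[0,0,0],[0,0,-0.2]],[[0,0,0],[0,0,-0.4]],[[0,0,0],[0,0,-0.6]],[[0,0,0],[0,0,-0.65]],[[0,0,0],[0,0,-0.65]]]'

```text
time_s: 4.52
tcp_pos: [0.6425, -0.2719, 0.0797]
ee_rot: [0.03, 1.0, -0.001, 0.001]
ft_force: [6.9, -6.3, -22.9]
gripper_width: 0.155
finger_force: 43.4
```

```bash
python3 -c "
from m import *
go(); print(sensors.read_state()['torque'])"
```

```text
t 4.5 tcp [ 0.6425 -0.2719  0.0797] th 86.6 tilt [ 0.001 -0.002 -1.   ] F [  6.9  -6.3 -22.9] w 0.15 q7 1.99
[-1.54889234 -1.3430215   0.03334899]
```

Request:
apply_moves --series '[[[0,0,0],[0,0,0]],[[0,0,0],[0,0,0]],[[0,0,0],[0,0,0]],[[0,0,-0.03],[0,0,0]],[[0,0,-0.06],[0,0,0]],[[0,0,-0.06],[0,0,0]]]' --hand 0.45

```text
time_s: 5.02
tcp_pos: [0.6451, -0.2722, 0.1461]
ee_rot: [0.031, 1.0, -0.001, 0.004]
ft_force: [0.9, -0.3, -0.4]
gripper_width: 0.453
finger_force: 0.0
```

```bash
python3 -c "
from m import *
a=wor([-.041,0]);b=wor([-.2005,0])
go((*a,.13,92.35),(*a,.034,92.35),(*b,.034,92.35),(*wor([-.19,0]),.034,92.35)); print(sensors.read_state()['joints'])"
```

```text
t 5.0 tcp [ 0.6451 -0.2722  0.1461] th 86.5 tilt [ 0.008 -0.003 -1.   ] F [ 0.9 -0.3 -0.4] w 0.45 q7 1.97
(np.float64(0.628134481284615), np.float64(-0.16518115328850175), 0.13, 92.35) -> [0.024, 0.106, 0.016] [-0.005, 0.015, -0.196]
(np.float64(0.628134481284615), np.float64(-0.16518115328850175), 0.034, 92.35) -> [0.024, 0.106, 0.112] [-0.005, 0.015, -0.196]
(np.float64(0.46876862189183677), np.float64(-0.171721249618161), 0.034, 92.35) -> [0.183, 0.09, 0.11] [-0.005, 0.015, -0.196]
(np.float64(0.4792597913189475), np.float64(-0.17129071036134957), 0.034, 92.35) -> [0.173, 0.091, 0.111] [-0.005, 0.015, -0.196]
[ 0.09757647  0.55418015  0.29847261  1.63687034 -0.1888767   0.97064219
  1.96868828]
```

Request:
apply_moves --series '[[[0.01,0.04,0],[0,0,-0.1]],[[0.018,0.08,0],[0,0,-0.2]],[[0.024,0.106,0],[0,0,-0.2]],[[0.024,0.106,0.01],[0,0,-0.2]],[[0.024,0.106,0.02],[0,0,-0.2]],[[0.024,0.106,0.04],[0,0,-0.2]],[[0.024,0.106,0.06],[0,0,-0.2]],[[0.024,0.106,0.08],[0,0,-0.2]],[[0.024,0.106,0.1],[0,0,-0.2]],[[0.024,0.106,0.112],[0,0,-0.2]],[[0.024,0.106,0.112],[0,0,-0.2]]]' --hand 0

```text
time_s: 5.93
tcp_pos: [0.6234, -0.1644, 0.0247]
ee_rot: [-0.021, 1.0, -0.0, -0.002]
ft_force: [-0.7, -0.1, -0.1]
gripper_width: 0.003
finger_force: 0.0
```

```bash
python3 -c "
from m import *
b=wor([-.2015,0])
go((*b,.034,92.35))"
```

```text
t 5.9 tcp [ 0.6234 -0.1644  0.0247] th 92.4 tilt [-0.004 -0.    -1.   ] F [-0.7 -0.1 -0.1] w 0.0 q7 1.94
(np.float64(0.4677694628987785), np.float64(-0.17176225335690493), 0.034, 92.35) -> [0.156, -0.001, -0.009] [0.0, -0.007, 0.002]
```

Request:
apply_moves --series '[[[0.01,0,-0.008],[0,0,0]],[[0.025,0,-0.008],[0,0,0]],[[0.04,0,-0.008],[0,0,0]],[[0.055,0,-0.008],[0,0,0]],[[0.07,0,-0.008],[0,0,0]],[[0.085,0,-0.008],[0,0,0]],[[0.1,0,-0.008],[0,0,0]],[[0.115,0,-0.008],[0,0,0]],[[0.13,0,-0.008],[0,0,0]],[[0.142,0,-0.008],[0,0,0]],[[0.15,0,-0.008],[0,0,0]],[[0.153,0,-0.008],[0,0,0]]]'

```text
time_s: 6.93
tcp_pos: [0.4731, -0.1707, 0.0367]
ee_rot: [-0.021, 1.0, -0.0, 0.002]
ft_force: [12.3, 0.8, -1.4]
gripper_width: -0.002
finger_force: 6.0
```

```bash
python3 -c "
from m import *
go((*wor([-.2015,0]),.034,92.35))"
```

```text
t 6.9 tcp [ 0.4731 -0.1707  0.0367] th 92.5 tilt [ 0.004 -0.001 -1.   ] F [12.3  0.8 -1.4] w -0.0 q7 2.0
(np.float64(0.4677694628987785), np.float64(-0.17176225335690493), 0.034, 92.35) -> [0.005, -0.001, 0.003] [-0.002, 0.008, 0.003]
```

Request:
apply_moves --series '[[[0.003,0,0],[0,0,0]],[[0.006,0,0],[0,0,0]],[[0.006,0,0],[0,0,0]],[[0.006,0,0],[0,0,0]]]'

```text
time_s: 7.27
tcp_pos: [0.4728, -0.1708, 0.0372]
ee_rot: [-0.023, 1.0, -0.001, 0.006]
ft_force: [29.7, 0.1, -15.6]
gripper_width: -0.004
finger_force: 14.8
```

```bash
python3 - <<'E'
from m import *
im,d=grab("scene","s1"); np.savez("s1.npz",im=im,d=d); X=cloud("scene",d); q=cad(X)
m=(d>0)&(X[...,2]>.04)&(X[...,2]<.06)&(q[...,0]<.02)&(q[...,0]>-.3)&(abs(q[...,1])<.06)
for b in np.arange(-.24,.0,.005):
    s=m&(q[...,0]>b)&(q[...,0]<b+.005)
    if s.sum()>15: print("h",b.round(3),s.sum(),np.ptp(q[s][:,1]).round(3))
go()
E
```

```text
h -0.215 20 0.079
h -0.21 52 0.077
h -0.2 21 0.079
h -0.195 17 0.075
h -0.19 51 0.078
h -0.185 34 0.078
h -0.17 124 0.117
h -0.165 258 0.119
t 7.3 tcp [ 0.4728 -0.1708  0.0371] th 92.6 tilt [ 0.012 -0.002 -1.   ] F [ 29.1   0.8 -15.3] w 0.0 q7 2.0
```

View pics/s1.png

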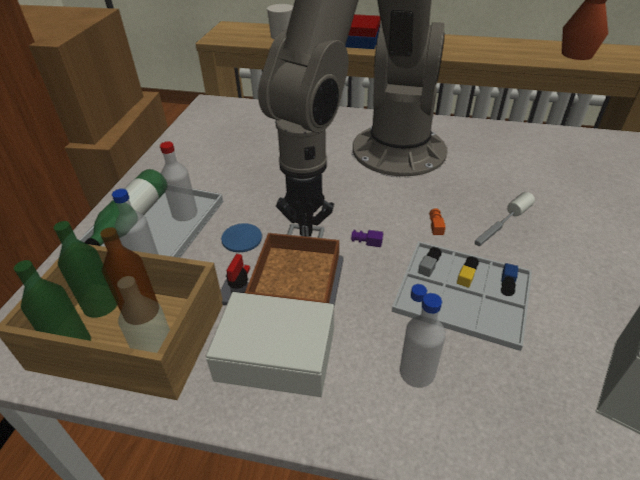

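The tray is fully out: the force rose with no further travel, and the front wall moved from about -0.02 to -0.17. The cork floor is visible around (295,270), and the stoppers have not moved. Next is the steel stopper.

Request:
apply_moves --series '[[[-0.01,0,0],[0,0,0]],[[-0.016,0,0],[0,0,0]],[[-0.016,0,-0.04],[0,0,0]],[[-0.016,0,-0.08],[0,0,0]],[[-0.016,0,-0.12],[0,0,0]],[[-0.016,0,-0.13],[0,0,0]]]' --hand 0.5

```text
time_s: 7.82
tcp_pos: [0.4839, -0.1707, 0.1707]
ee_rot: [-0.021, 1.0, -0.001, 0.003]
ft_force: [1.4, -0.1, 0.6]
gripper_width: 0.501
finger_force: 0.0
```

```bash
cat >> m.py <<'E'
def stop(n="top"):
    im,d=grab(n); X=cloud(n,d)
    m=((d>0)&(X[...,2]>.018)&(X[...,2]<.055)&(X[...,0]>.42)&(X[...,0]<.66)&(X[...,1]>.03)&(X[...,1]<.33)).astype(np.uint8)
    k,l,s,c=cv2.connectedComponentsWithStats(m)
    for i in range(1,k):
        if s[i,4]>40:
            g=l==i; print(n,"st",c[i].round(1),s[i,4],[np.round(t,3) for t in pca(X[g][:,:2])])
E
python3 -c "
from m import *
stop('scene');stop('top')
go((.494,.103,.16,71),(.494,.103,.012,71))"
```

```text
scene st [430.1 259.6] 345 [array([0.489, 0.11 ]), np.float64(-19.538), array([0.075, 0.029])]
scene st [468.4 269.5] 361 [array([0.504, 0.191]), np.float64(-16.48), array([0.089, 0.028])]
scene st [509.7 277.5] 395 [array([0.51 , 0.274]), np.float64(-8.524), array([0.076, 0.028])]
scene st [419.  290.2] 176 [array([0.58 , 0.092]), np.float64(-12.321), array([0.033, 0.031])]
top st [252.7 230.7] 94 [array([0.574, 0.088]), np.float64(-127.781), array([0.031, 0.03 ])]
top st [188.2 256.7] 229 [array([0.501, 0.27 ]), np.float64(170.626), array([0.072, 0.029])]
top st [217.6 258. ] 227 [array([0.496, 0.187]), np.float64(163.531), array([0.072, 0.03 ])]
top st [246.  262.9] 226 [array([0.481, 0.106]), np.float64(161.636), array([0.073, 0.029])]
t 7.9 tcp [ 0.4834 -0.1701  0.1681] th 92.5 tilt [ 0.004 -0.    -1.   ] F [-0.2  0.7 -0.2] w 0.5 q7 1.92
(0.494, 0.103, 0.16, 71) -> [-0.022, 0.272, 0.008] [0.0, 0.008, 0.716]
(0.494, 0.103, 0.012, 71) -> [-0.022, 0.273, 0.156] [0.0, 0.008, 0.716]
```

Request:
apply_moves --series '[[[-0.004,0.04,0],[0,0,0.1]],[[-0.007,0.08,0],[0,0,0.2]],[[-0.01,0.12,0],[0,0,0.3]],[[-0.014,0.16,0],[0,0,0.4]],[[-0.017,0.2,0],[0,0,0.5]],[[-0.02,0.24,0.02],[0,0.008,0.6]],[[-0.022,0.265,0.05],[0,0.008,0.716]],[[-0.022,0.273,0.08],[0,0.008,0.716]],[[-0.022,0.273,0.11],[0,0.008,0.716]],[[-0.022,0.273,0.11],[0,0.008,0.716]],[[-0.022,0.273,0.11],[0,0.008,0.716]]]'

```text
time_s: 8.83
tcp_pos: [0.4908, 0.1031, 0.054]
ee_rot: [0.165, 0.986, -0.001, -0.004]
ft_force: [0.9, -0.6, -0.6]
gripper_width: 0.495
finger_force: 0.0
```

```bash
python3 -c "
from m import *
go((.494,.103,.012,71))"
```

```text
t 8.8 tcp [0.4908 0.1031 0.054 ] th 71.0 tilt [-0.008 -0.001 -1.   ] F [ 0.9 -0.6 -0.6] w 0.5 q7 1.01
(0.494, 0.103, 0.012, 71) -> [-0.003, 0.001, 0.042] [-0.008, -0.014, -0.0]
```

Request:
apply_moves --series '[[[-0.003,0.001,0.015],[0,0,0]],[[-0.003,0.001,0.03],[0,0,0]],[[-0.003,0.001,0.042],[0,0,0]],[[-0.003,0.001,0.042],[0,0,0]]]'

```text
time_s: 9.17
tcp_pos: [0.4951, 0.1031, 0.0133]
ee_rot: [0.166, 0.986, -0.0, -0.002]
ft_force: [-0.6, 0.1, -0.4]
gripper_width: 0.495
finger_force: 0.0
```

Request:
apply_moves --series '[[[0,0,0],[0,0,0]],[[0,0,0],[0,0,0]],[[0,0,0],[0,0,0]],[[0,0,0],[0,0,0]],[[0,0,0],[0,0,0]]]' --hand 0 --force 40

```text
time_s: 9.58
tcp_pos: [0.4961, 0.1038, 0.0149]
ee_rot: [0.165, 0.986, 0.0, -0.001]
ft_force: [-1.8, -1.5, 12.3]
gripper_width: 0.324
finger_force: 40.7
```

Request:
apply_moves --series '[[[0,0,-0.01],[0,0,0]],[[0,0,-0.03],[0,0,0]],[[0,0,-0.06],[0,0,0]],[[0,0,-0.1],[0,0,0]],[[0,0,-0.13],[0,0,0]],[[0,0,-0.13],[0,0,0]],[[0,0,-0.13],[0,0,0]]]'

```text
time_s: 10.17
tcp_pos: [0.4968, 0.1042, 0.1462]
ee_rot: [0.165, 0.986, 0.001, -0.0]
ft_force: [0.6, -0.4, -0.9]
gripper_width: 0.317
finger_force: 39.4
```

```bash
cat >> m.py <<'E'
def slot(dx,y,off=.012,flip=1):
    # stopper centre target in tray; head towards caddy flip*x
    return wor([-.084+dx+flip*off,y])
E
python3 -c "
from m import *
a=slot(.042,0)
go((*a,.15,92.35),(*a,.03,92.35))"
```

```text
t 10.2 tcp [0.4968 0.1042 0.1462] th 71.0 tilt [ 0.     0.003 -1.   ] F [ 0.6 -0.4 -0.9] w 0.32 q7 0.98
(np.float64(0.6391252302082548), np.float64(-0.16473011216231837), 0.15, 92.35) -> [-0.222, -0.208, -0.004] [0.005, -0.0, -0.712]
(np.float64(0.6391252302082548), np.float64(-0.16473011216231837), 0.03, 92.35) -> [-0.222, -0.208, 0.116] [0.005, -0.0, -0.712]
```

Request:
apply_moves --series '[[[-0.027,-0.026,0],[0,0,-0.1]],[[-0.054,-0.052,0],[0,0,-0.2]],[[-0.08,-0.078,0],[0,0,-0.3]],[[-0.108,-0.104,0],[0,0,-0.4]],[[-0.135,-0.13,0],[0,0,-0.5]],[[-0.162,-0.156,0],[0,0,-0.6]],[[-0.19,-0.182,0],[0,0,-0.712]],[[-0.214,-0.2,0],[0,0,-0.712]],[[-0.222,-0.208,0.02],[0,0,-0.712]],[[-0.222,-0.208,0.04],[0,0,-0.712]],[[-0.222,-0.208,0.06],[0,0,-0.712]],[[-0.222,-0.208,0.06],[0,0,-0.712]]]'

```text
time_s: 11.17
tcp_pos: [0.6349, -0.1647, 0.0782]
ee_rot: [-0.02, 1.0, 0.001, -0.005]
ft_force: [-1.5, 0.4, -0.3]
gripper_width: 0.313
finger_force: 39.4
```

```bash
python3 -c "
from m import *
a=slot(.042,0)
grab('scene','s2')
go((*a,.032,92.35))"
```

```text
t 11.2 tcp [ 0.6358 -0.1648  0.0804] th 92.4 tilt [-0.009  0.001 -1.   ] F [ 0.9 -0.   0.4] w 0.32 q7 1.88
(np.float64(0.6391252302082548), np.float64(-0.16473011216231837), 0.032, 92.35) -> [-0.004, -0.0, 0.048] [0.003, -0.017, 0.0]
```

View pics/s2.png

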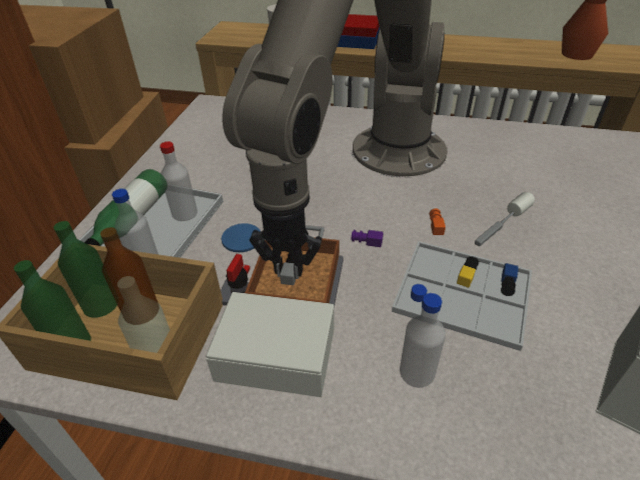

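The steel head at (288,270) is held above the cork, and the other stoppers have not moved. Lowering and releasing.

Request:
apply_moves --series '[[[-0.002,0,0.015],[0,0,0]],[[-0.002,0,0.03],[0,0,0]],[[-0.002,0,0.042],[0,0,0]],[[-0.002,0,0.047],[0,0,0]],[[-0.002,0,0.047],[0,0,0]],[[-0.002,0,0.047],[0,0,0]]]'

```text
time_s: 11.72
tcp_pos: [0.6397, -0.165, 0.0359]
ee_rot: [-0.021, 1.0, 0.0, -0.002]
ft_force: [-0.1, 0.3, 0.1]
gripper_width: 0.321
finger_force: 39.4
```

Request:
apply_moves --series '[[[0,0,0],[0,0,0]],[[0,0,0],[0,0,0]],[[0,0,0],[0,0,0]],[[0,0,0],[0,0,0]],[[0,0,-0.02],[0,0,0]],[[0,0,-0.05],[0,0,0]],[[0,0,-0.09],[0,0,0]],[[0,0,-0.12],[0,0,0]],[[0,0,-0.12],[0,0,0]]]' --hand 0.5

```text
time_s: 12.47
tcp_pos: [0.6429, -0.166, 0.1625]
ee_rot: [-0.02, 1.0, -0.0, 0.002]
ft_force: [1.3, -1.1, -0.2]
gripper_width: 0.5
finger_force: 0.0
```

```bash
python3 -c "
from m import *
stop('scene');stop('top')
go((.509,.1846,.15,73.5),(.509,.1846,.055,73.5))"
```

```text
scene st [468.5 269.4] 358 [array([0.504, 0.191]), np.float64(-16.273), array([0.088, 0.028])]
scene st [509.6 277.4] 394 [array([0.51 , 0.274]), np.float64(-8.483), array([0.073, 0.028])]
scene st [419.  290.2] 175 [array([0.58 , 0.092]), np.float64(-8.577), array([0.033, 0.03 ])]
top st [252.8 230.9] 94 [array([0.574, 0.087]), np.float64(-143.93), array([0.033, 0.029])]
top st [188.1 256.6] 225 [array([0.501, 0.271]), np.float64(170.858), array([0.072, 0.03 ])]
top st [217.6 258.2] 227 [array([0.495, 0.187]), np.float64(163.53), array([0.073, 0.029])]
t 12.6 tcp [ 0.6408 -0.1651  0.1573] th 92.4 tilt [-0.001  0.    -1.   ] F [-0.   0.9 -0.6] w 0.5 q7 1.87
(0.509, 0.1846, 0.15, 73.5) -> [0.117, 0.355, 0.008] [0.0, -0.002, 0.629]
(0.509, 0.1846, 0.055, 73.5) -> [0.117, 0.355, 0.103] [0.0, -0.002, 0.629]
```

Request:
apply_moves --series '[[[0.117,0.355,0.008],[0,0,0.1]],[[0.117,0.355,0.008],[0,0,0.2]],[[0.117,0.355,0.008],[0,0,0.3]],[[0.117,0.355,0.008],[0,0,0.4]],[[0.117,0.355,0.008],[0,0,0.5]],[[0.117,0.355,0.008],[0,0,0.629]],[[0.117,0.355,0.008],[0,0,0.629]],[[0.117,0.355,0.008],[0,0,0.629]],[[0.117,0.355,0.02],[0,0,0.629]],[[0.117,0.355,0.06],[0,0,0.629]],[[0.117,0.355,0.1],[0,0,0.629]],[[0.117,0.355,0.1],[0,0,0.629]]]'

```text
time_s: 13.57
tcp_pos: [0.5033, 0.184, 0.0496]
ee_rot: [0.142, 0.99, -0.003, -0.006]
ft_force: [-2.2, -1.4, -0.7]
gripper_width: 0.499
finger_force: 0.0
```

```bash
python3 -c "
from m import *
go((.509,.1846,.012,73.5))"
```

```text
t 13.6 tcp [0.5033 0.184  0.0496] th 73.6 tilt [-0.013 -0.004 -1.   ] F [-2.2 -1.4 -0.7] w 0.5 q7 0.92
(0.509, 0.1846, 0.012, 73.5) -> [-0.006, 0.002, 0.038] [-0.015, -0.022, 0.004]
```

Request:
apply_moves --series '[[[-0.001,0.001,0.005],[0,0,0]],[[-0.001,0.001,0.015],[0,0,0]],[[-0.001,0.001,0.03],[0,0,0]],[[-0.001,0.001,0.043],[0,0,0]],[[-0.001,0.001,0.043],[0,0,0]]]'

```text
time_s: 13.98
tcp_pos: [0.5093, 0.1851, 0.0129]
ee_rot: [0.144, 0.99, -0.0, -0.002]
ft_force: [-1.2, -0.1, -0.3]
gripper_width: 0.495
finger_force: 0.0
```

Request:
apply_moves --series '[[[0,0,0],[0,0,0]],[[0,0,0],[0,0,0]],[[0,0,0],[0,0,0]],[[0,0,0],[0,0,0]],[[0,0,0],[0,0,0]]]' --hand 0 --force 40

```text
time_s: 14.4
tcp_pos: [0.5101, 0.1858, 0.0147]
ee_rot: [0.144, 0.99, 0.001, -0.001]
ft_force: [-1.9, -1.6, 10.5]
gripper_width: 0.32
finger_force: 40.8
```

Request:
apply_moves --series '[[[0,0,-0.01],[0,0,0]],[[0,0,-0.03],[0,0,0]],[[0,0,-0.06],[0,0,0]],[[0,0,-0.1],[0,0,0]],[[0,0,-0.13],[0,0,0]],[[0,0,-0.13],[0,0,0]],[[0,0,-0.13],[0,0,0]]]'

```text
time_s: 14.98
tcp_pos: [0.5107, 0.1861, 0.1461]
ee_rot: [0.144, 0.99, 0.001, -0.0]
ft_force: [-0.1, 0.3, -0.8]
gripper_width: 0.317
finger_force: 46.2
```

```bash
python3 -c "
from m import *
a=slot(-.042,.036)
go((*a,.14,92.35),(*a,.03,92.35))"
```

```text
t 15.0 tcp [0.5107 0.1861 0.1461] th 73.5 tilt [-0.     0.003 -1.   ] F [-0.1  0.3 -0.8] w 0.32 q7 0.89
(np.float64(0.5537197401965865), np.float64(-0.1322047024667156), 0.14, 92.35) -> [-0.132, -0.293, 0.005] [0.006, -0.001, -0.628]
(np.float64(0.5537197401965865), np.float64(-0.1322047024667156), 0.03, 92.35) -> [-0.132, -0.293, 0.115] [0.006, -0.001, -0.628]
```

Request:
apply_moves --series '[[[-0.132,-0.293,0],[0,0,-0.1]],[[-0.132,-0.293,0],[0,0,-0.2]],[[-0.132,-0.293,0],[0,0,-0.3]],[[-0.132,-0.293,0],[0,0,-0.4]],[[-0.132,-0.293,0],[0,0,-0.5]],[[-0.132,-0.293,0],[0,0,-0.628]],[[-0.132,-0.293,0],[0,0,-0.628]],[[-0.132,-0.293,0],[0,0,-0.628]],[[-0.132,-0.293,0.02],[0,0,-0.628]],[[-0.132,-0.293,0.04],[0,0,-0.628]],[[-0.132,-0.293,0.05],[0,0,-0.628]],[[-0.132,-0.293,0.05],[0,0,-0.628]]]'

```text
time_s: 15.98
tcp_pos: [0.5509, -0.1324, 0.0905]
ee_rot: [-0.02, 1.0, 0.001, -0.004]
ft_force: [-1.4, 0.2, -0.2]
gripper_width: 0.314
finger_force: 46.3
```

```bash
python3 -c "
from m import *
a=slot(-.042,.036); read_camera('top');read_camera('top')
go((*a,.033,92.35))"
```

```text
t 16.1 tcp [ 0.5525 -0.1325  0.0929] th 92.4 tilt [-0.005  0.001 -1.   ] F [0.1 0.9 0.2] w 0.32 q7 1.86
(np.float64(0.5537197401965865), np.float64(-0.1322047024667156), 0.033, 92.35) -> [-0.002, 0.0, 0.06] [0.002, -0.01, 0.0]
```

Request:
apply_moves --series '[[[0,0,0.02],[0,0,0]],[[0,0,0.04],[0,0,0]],[[0,0,0.055],[0,0,0]],[[0,0,0.063],[0,0,0]],[[0,0,0.063],[0,0,0]],[[0,0,0.063],[0,0,0]]]'

```text
time_s: 16.58
tcp_pos: [0.556, -0.1325, 0.0321]
ee_rot: [-0.021, 1.0, 0.0, 0.001]
ft_force: [9.0, 0.0, -0.1]
gripper_width: 0.318
finger_force: 54.6
```

Request:
apply_moves --series '[[[0,0,0],[0,0,0]],[[0,0,0],[0,0,0]],[[0,0,0],[0,0,0]],[[0,0,0],[0,0,0]],[[0,0,-0.02],[0,0,0]],[[0,0,-0.05],[0,0,0]],[[0,0,-0.09],[0,0,0]],[[0,0,-0.12],[0,0,0]],[[0,0,-0.12],[0,0,0]]]' --hand 0.47

```text
time_s: 17.33
tcp_pos: [0.5556, -0.1336, 0.1559]
ee_rot: [-0.02, 1.0, -0.0, 0.002]
ft_force: [1.0, 0.5, -0.4]
gripper_width: 0.471
finger_force: 0.0
```

```bash
python3 -c "
from m import *
stop('scene');stop('top')
go((.4906,.2727,.14,81.5),(.4906,.2727,.055,81.5))"
```

```text
scene st [509.7 277.4] 394 [array([0.51 , 0.274]), np.float64(-8.741), array([0.074, 0.028])]
scene st [419.  290.3] 176 [array([0.58 , 0.092]), np.float64(-14.153), array([0.032, 0.03 ])]
top st [252.5 230.6] 89 [array([0.574, 0.088]), np.float64(-171.785), array([0.031, 0.032])]
top st [188.2 256.7] 227 [array([0.501, 0.271]), np.float64(171.77), array([0.072, 0.029])]
t 17.4 tcp [ 0.5535 -0.1328  0.1512] th 92.3 tilt [-0.002  0.001 -1.   ] F [-0.3  1.5  0.2] w 0.47 q7 1.84
(0.4906, 0.2727, 0.14, 81.5) -> [0.046, 0.408, 0.012] [0.001, -0.004, 0.361]
(0.4906, 0.2727, 0.055, 81.5) -> [0.046, 0.408, 0.097] [0.001, -0.004, 0.361]
```

Request:
apply_moves --series '[[[0.046,0.408,0.01],[0,0,0.1]],[[0.046,0.408,0.01],[0,0,0.2]],[[0.046,0.408,0.01],[0,0,0.3]],[[0.046,0.408,0.01],[0,0,0.361]],[[0.046,0.408,0.01],[0,0,0.361]],[[0.046,0.408,0.01],[0,0,0.361]],[[0.046,0.408,0.01],[0,0,0.361]],[[0.046,0.408,0.01],[0,0,0.361]],[[0.046,0.408,0.01],[0,0,0.361]],[[0.046,0.408,0.02],[0,0,0.361]],[[0.046,0.408,0.06],[0,0,0.361]],[[0.046,0.408,0.09],[0,0,0.361]]]' --hand 0.5

```text
time_s: 18.43
tcp_pos: [0.4884, 0.2754, 0.058]
ee_rot: [0.072, 0.997, 0.0, -0.003]
ft_force: [0.4, -1.0, -1.2]
gripper_width: 0.499
finger_force: 0.0
```

```bash
python3 -c "
from m import *
im,d=grab('scene'); cv2.imwrite('pics/s3.png',cv2.resize(im[230:350,200:360],(800,600),interpolation=cv2.INTER_CUBIC)[...,::-1]);stop('top')
go((.4906,.2727,.012,81.5))"
```

```text
top st [252.6 230.7] 91 [array([0.574, 0.088]), np.float64(-105.097), array([0.031, 0.027])]
t 18.5 tcp [0.4865 0.2713 0.0553] th 81.6 tilt [-0.012 -0.005 -1.   ] F [-0.9  0.5 -0.5] w 0.5 q7 0.87
(0.4906, 0.2727, 0.012, 81.5) -> [-0.004, 0.002, 0.043] [-0.013, -0.021, 0.003]
```

View pics/s3.png

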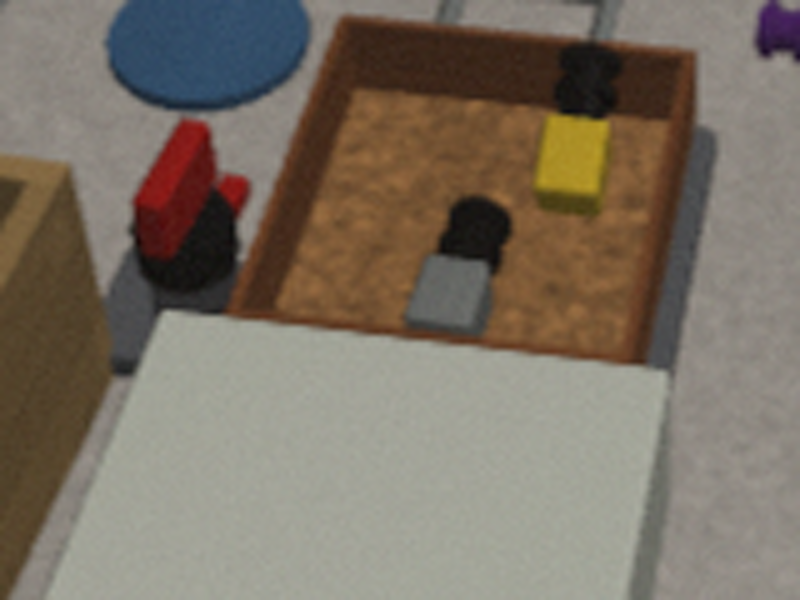

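The crop shows steel lying flat at about (460,270). Yellow is at about (575,130) with its plug end near the front wall; I'll check by depth that it lies flat. Continuing with blue.

Request:
apply_moves --series '[[[-0.002,0.001,0.005],[0,0,0]],[[-0.002,0.001,0.015],[0,0,0]],[[-0.002,0.001,0.03],[0,0,0]],[[-0.002,0.001,0.044],[0,0,0]],[[-0.002,0.001,0.044],[0,0,0]]]'

```text
time_s: 18.95
tcp_pos: [0.4918, 0.273, 0.0154]
ee_rot: [0.074, 0.997, -0.0, -0.003]
ft_force: [-0.2, -1.0, -0.5]
gripper_width: 0.5
finger_force: 0.0
```

Request:
apply_moves --series '[[[0,0,0],[0,0,0]],[[0,0,0],[0,0,0]],[[0,0,0],[0,0,0]],[[0,0,0],[0,0,0]],[[0,0,0],[0,0,0]]]' --hand 0 --force 40

```text
time_s: 19.37
tcp_pos: [0.4926, 0.2739, 0.0174]
ee_rot: [0.074, 0.997, 0.001, -0.001]
ft_force: [-0.5, -0.5, 9.0]
gripper_width: 0.316
finger_force: 40.8
```

Request:
apply_moves --series '[[[0,0,-0.01],[0,0,0]],[[0,0,-0.03],[0,0,0]],[[0,0,-0.06],[0,0,0]],[[0,0,-0.1],[0,0,0]],[[0,0,-0.13],[0,0,0]],[[0,0,-0.13],[0,0,0]],[[0,0,-0.13],[0,0,0]]]'

```text
time_s: 19.95
tcp_pos: [0.4934, 0.2742, 0.1492]
ee_rot: [0.074, 0.997, 0.002, -0.001]
ft_force: [-0.9, -0.5, -1.0]
gripper_width: 0.319
finger_force: 39.7
```

```bash
python3 - <<'E'
from m import *
a=slot(-.038,-.036,flip=-1)
go((*a,.14,92.35),(*a,.03,92.35))
im,d=grab('scene'); X=cloud('scene',d);q=cad(X); hsv=cv2.cvtColor(im,cv2.COLOR_RGB2HSV)
# heights along yellow stopper and steel
for y0 in(.036,0):
  for b in np.arange(-.17,.0,.012):
    s=(d>0)&(abs(q[...,1]-y0)<.008)&(q[...,0]>b)&(q[...,0]<b+.012)&(X[...,2]<.1)
    if s.sum(): print(y0,b.round(3),s.sum(),np.percentile(X[s][:,2],[10,50,90]).round(3))
E
```

```text
t 19.9 tcp [0.4934 0.2742 0.1492] th 81.5 tilt [-0.001  0.003 -1.   ] F [-0.9 -0.5 -1. ] w 0.32 q7 0.86
(np.float64(0.5366888295249871), np.float64(-0.2049642247417828), 0.14, 92.35) -> [-0.114, -0.468, 0.008] [0.006, -0.002, -0.362]
(np.float64(0.5366888295249871), np.float64(-0.2049642247417828), 0.03, 92.35) -> [-0.114, -0.468, 0.118] [0.006, -0.002, -0.362]
0.036 -0.17 7 [0.02  0.058 0.061]
0.036 -0.158 36 [0.063 0.069 0.071]
0.036 -0.146 33 [0.06  0.063 0.067]
0.036 -0.134 38 [0.054 0.057 0.063]
0.036 -0.122 37 [0.054 0.057 0.058]
0.036 -0.11 53 [0.02  0.051 0.055]
0.036 -0.098 92 [0.02  0.038 0.049]
0.036 -0.086 32 [0.018 0.02  0.021]
0.036 -0.074 35 [0.018 0.02  0.021]
0.036 -0.062 30 [0.019 0.021 0.022]
0.036 -0.05 33 [0.018 0.02  0.021]
0.036 -0.038 30 [0.019 0.02  0.022]
0.036 -0.002 12 [0.059 0.06  0.061]
0 -0.17 120 [0.02  0.041 0.059]
0 -0.158 27 [0.017 0.02  0.022]
0 -0.146 27 [0.018 0.02  0.021]
0 -0.134 27 [0.018 0.02  0.021]
0 -0.122 32 [0.018 0.02  0.022]
0 -0.11 13 [0.018 0.02  0.021]
0 -0.086 15 [0.044 0.046 0.047]
0 -0.074 26 [0.041 0.043 0.046]
0 -0.062 44 [0.041 0.044 0.047]
0 -0.05 18 [0.043 0.047 0.049]
0 -0.038 39 [0.047 0.048 0.05 ]
0 -0.026 36 [0.046 0.047 0.049]
0 -0.014 29 [0.042 0.046 0.048]
0 -0.002 16 [-0.348  0.059  0.06 ]
```

Depth shows steel flat, with its top at 0.047. Yellow's plug is leaning on the front wall, with its top at 0.07, so I'll re-seat it after blue. Blue goes down further from the front wall.

```bash
python3 - <<'E'
from m import *
a=wor([-.12,-.034])
go((*a,.14,92.35))
E
```

```text
t 20.0 tcp [0.4926 0.2737 0.1475] th 81.5 tilt [-0.003  0.002 -1.   ] F [ 0.2 -0.1 -0.4] w 0.32 q7 0.86
(np.float64(0.5505950479503137), np.float64(-0.20239185441325122), 0.14, 92.35) -> [-0.128, -0.462, 0.007] [0.003, -0.006, -0.361]
```

Request:
apply_moves --series '[[[-0.128,-0.462,0.003],[0,0,-0.1]],[[-0.128,-0.462,0.003],[0,0,-0.2]],[[-0.128,-0.462,0.003],[0,0,-0.3]],[[-0.128,-0.462,0.003],[0,0,-0.361]],[[-0.128,-0.462,0.003],[0,0,-0.361]],[[-0.128,-0.462,0.003],[0,0,-0.361]],[[-0.128,-0.462,0.003],[0,0,-0.361]],[[-0.128,-0.462,0.003],[0,0,-0.361]],[[-0.128,-0.462,0.003],[0,0,-0.361]],[[-0.128,-0.462,0.003],[0,0,-0.361]],[[-0.128,-0.462,0.003],[0,0,-0.361]],[[-0.128,-0.462,0.003],[0,0,-0.361]]]'

```text
time_s: 21.0
tcp_pos: [0.5496, -0.2075, 0.1419]
ee_rot: [-0.018, 1.0, -0.0, -0.003]
ft_force: [-0.1, -0.1, -0.4]
gripper_width: 0.312
finger_force: 39.8
```

```bash
python3 - <<'E'
from m import *
im,d=grab('scene'); X=cloud('scene',d);q=cad(X); s=sensors.read_state()
hsv=cv2.cvtColor(im,cv2.COLOR_RGB2HSV)
b=cv2.inRange(hsv,(100,90,40),(128,255,255))>0
m=b&(d>0)&(X[...,2]>.06)&(X[...,2]<.18)&(abs(q[...,1])<.1)&(q[...,0]<.02)
print(m.sum(), q[m].min(0).round(3) if m.any() else 0, q[m].max(0).round(3) if m.any() else 0, cad(s["tcp_pos"]).round(3))
a=wor([-.12,-.034])
go((*a,.034,92.35))
E
```

```text
721 [-1.207 -0.1  ] [-0.105  0.075] [-0.121 -0.042]
t 21.1 tcp [ 0.5496 -0.2101  0.142 ] th 92.0 tilt [-0.006 -0.002 -1.   ] F [-2.4 -3.5 -0.7] w 0.32 q7 1.98
(np.float64(0.5505950479503137), np.float64(-0.20239185441325122), 0.034, 92.35) -> [-0.002, 0.008, 0.108] [-0.004, -0.011, -0.013]
```

Request:
apply_moves --series '[[[0,0,0],[0,0,0]],[[0,0,0],[0,0,0]],[[0,0,0.03],[0,0,0]],[[0,0,0.055],[0,0,0]],[[0,0,0.055],[0,0,0]],[[0,0,0.055],[0,0,0]]]'

```text
time_s: 21.55
tcp_pos: [0.5498, -0.2008, 0.0871]
ee_rot: [-0.021, 1.0, 0.001, -0.004]
ft_force: [0.5, -0.4, -0.2]
gripper_width: 0.315
finger_force: 39.8
```

```bash
python3 - <<'E'
from m import *
a=wor([-.12,-.034])
go((*a,.034,92.35))
E
```

```text
t 21.6 tcp [ 0.5498 -0.2008  0.0871] th 92.4 tilt [-0.007  0.001 -1.   ] F [ 0.5 -0.4 -0.2] w 0.32 q7 2.0
(np.float64(0.5505950479503137), np.float64(-0.20239185441325122), 0.034, 92.35) -> [-0.001, -0.002, 0.053] [0.003, -0.014, 0.002]
```

Request:
apply_moves --series '[[[0,-0.001,0.02],[0,0,0]],[[0,-0.001,0.035],[0,0,0]],[[0,-0.001,0.05],[0,0,0]],[[0,-0.001,0.055],[0,0,0]],[[0,-0.001,0.055],[0,0,0]],[[0,-0.001,0.055],[0,0,0]]]'

```text
time_s: 22.05
tcp_pos: [0.5511, -0.2031, 0.0341]
ee_rot: [-0.021, 1.0, 0.0, -0.002]
ft_force: [1.0, -0.1, -0.3]
gripper_width: 0.321
finger_force: 39.8
```

Request:
apply_moves --series '[[[0,0,0],[0,0,0]],[[0,0,0],[0,0,0]],[[0,0,0],[0,0,0]],[[0,0,0],[0,0,0]],[[0,0,-0.02],[0,0,0]],[[0,0,-0.05],[0,0,0]],[[0,0,-0.09],[0,0,0]],[[0,0,-0.13],[0,0,0]],[[0,0,-0.13],[0,0,0]]]' --hand 0.46

```text
time_s: 22.8
tcp_pos: [0.5541, -0.2047, 0.1704]
ee_rot: [-0.02, 1.0, -0.001, 0.003]
ft_force: [2.3, -0.3, 1.2]
gripper_width: 0.464
finger_force: 0.0
```

```bash
cat >> m.py <<'E'
def tray():
    im,d=grab('scene'); cv2.imwrite('pics/tray.png',cv2.resize(im[230:350,200:360],(800,600),interpolation=cv2.INTER_CUBIC)[...,::-1])
    X=cloud('scene',d);q=cad(X)
    for z0,z1 in((.03,.058),(.03,.085)):
        m=((d>0)&(X[...,2]>z0)&(X[...,2]<z1)&(abs(q[...,1])<.068)&(q[...,0]>-.158)&(q[...,0]<-.006)).astype(np.uint8)
        k,l,s,c=cv2.connectedComponentsWithStats(m)
        for i in range(1,k):
            if s[i,4]>60: g=l==i; print(c[i].round(),s[i,4],[np.round(t,3) for t in pca(q[g])],"z",np.percentile(X[g][:,2],[50,99]).round(3))
E
python3 - <<'E'
from m import *
tray(); go()
E
```

```text
[282. 261.] 383 [array([-0.101, -0.032]), np.float64(-1.183), array([0.075, 0.029])] z [0.044 0.05 ]
[315. 260.] 287 [array([-0.107,  0.039]), np.float64(-4.838), array([0.054, 0.029])] z [0.051 0.058]
[292. 283.] 382 [array([-0.041,  0.004]), np.float64(-3.006), array([0.073, 0.028])] z [0.046 0.05 ]
[316. 255.] 424 [array([-0.118,  0.038]), np.float64(-0.757), array([0.068, 0.028])] z [0.055 0.072]
[282. 261.] 383 [array([-0.101, -0.032]), np.float64(-1.183), array([0.075, 0.029])] z [0.044 0.05 ]
[292. 283.] 382 [array([-0.041,  0.004]), np.float64(-3.006), array([0.073, 0.028])] z [0.046 0.05 ]
t 22.9 tcp [ 0.5531 -0.204   0.1672] th 92.3 tilt [ 0.003 -0.001 -1.   ] F [-0.2 -1.4 -0.4] w 0.46 q7 1.97
```

View pics/tray.png

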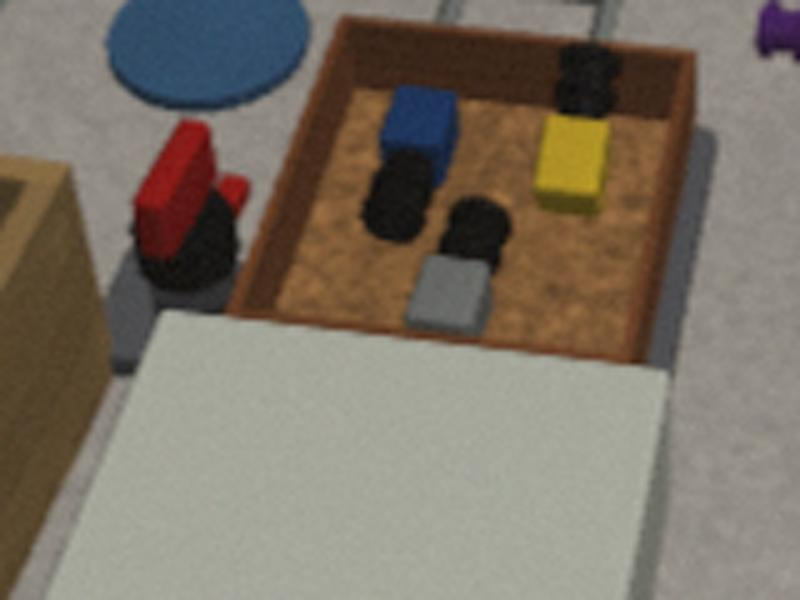

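Blue is flat at about (415,160), steel is flat, and yellow still leans on the front wall. I'll re-grip yellow's head and shift it about 10 mm away from the wall.

```bash
python3 - <<'E'
from m import *
a=wor([-.113,.037])
go((*a,.1,92.35),(*a,.036,92.35))
E
```

```text
t 22.9 tcp [ 0.5531 -0.204   0.1672] th 92.3 tilt [ 0.003 -0.001 -1.   ] F [-0.2 -1.4 -0.4] w 0.46 q7 1.97
(np.float64(0.5546778954509007), np.float64(-0.1311645397349135), 0.1, 92.35) -> [-0.004, 0.073, 0.067] [-0.001, 0.005, -0.001]
(np.float64(0.5546778954509007), np.float64(-0.1311645397349135), 0.036, 92.35) -> [-0.004, 0.073, 0.131] [-0.001, 0.005, -0.001]
```

Request:
apply_moves --series '[[[-0.002,0.035,0],[0,0,0]],[[-0.004,0.07,0.02],[0,0,0]],[[-0.004,0.072,0.05],[0,0,0]],[[-0.004,0.072,0.08],[0,0,0]],[[-0.004,0.072,0.09],[0,0,0]],[[-0.004,0.072,0.105],[0,0,0]],[[-0.004,0.072,0.12],[0,0,0]],[[-0.004,0.072,0.131],[0,0,0]],[[-0.004,0.072,0.131],[0,0,0]],[[-0.004,0.072,0.131],[0,0,0]]]'

```text
time_s: 23.68
tcp_pos: [0.5513, -0.1315, 0.032]
ee_rot: [-0.02, 1.0, 0.0, -0.003]
ft_force: [-0.2, 0.4, 0.6]
gripper_width: 0.461
finger_force: 0.0
```

Request:
apply_moves --series '[[[0,0,0],[0,0,0]],[[0,0,0],[0,0,0]],[[0,0,0],[0,0,0]],[[0,0,0],[0,0,0]],[[0,0,0],[0,0,0]]]' --hand 0 --force 30

```text
time_s: 24.1
tcp_pos: [0.5521, -0.1312, 0.0326]
ee_rot: [-0.02, 1.0, 0.0, -0.001]
ft_force: [-0.2, -0.6, 6.0]
gripper_width: 0.319
finger_force: 33.5
```

Request:
apply_moves --series '[[[0,0,-0.006],[0,0,0]],[[-0.005,0.001,-0.006],[0,0,0]],[[-0.01,0.002,-0.006],[0,0,0]],[[-0.011,0.002,-0.004],[0,0,0]],[[-0.011,0.002,-0.002],[0,0,0]],[[-0.011,0.002,-0.002],[0,0,0]]]'

```text
time_s: 24.6
tcp_pos: [0.562, -0.1285, 0.0331]
ee_rot: [-0.02, 1.0, 0.0, -0.003]
ft_force: [0.4, 1.0, -0.7]
gripper_width: 0.322
finger_force: 32.7
```

Request:
apply_moves --series '[[[0,0,0],[0,0,0]],[[0,0,0],[0,0,0]],[[0,0,0],[0,0,0]],[[0,0,0],[0,0,0]],[[0,0,-0.02],[0,0,0]],[[0,0,-0.05],[0,0,0]],[[0,0,-0.09],[0,0,0]],[[0,0,-0.12],[0,0,0]],[[0,0,-0.12],[0,0,0]]]' --hand 0.42

```text
time_s: 25.35
tcp_pos: [0.5657, -0.1294, 0.1599]
ee_rot: [-0.02, 1.0, -0.0, 0.002]
ft_force: [1.4, 0.2, 0.3]
gripper_width: 0.414
finger_force: 0.0
```

```bash
python3 - <<'E'
from m import *
tray(); go()
E
```

```text
[317. 260.] 361 [array([-0.116,  0.042]), np.float64(-1.247), array([0.071, 0.028])] z [0.045 0.05 ]
[282. 261.] 385 [array([-0.102, -0.032]), np.float64(-1.094), array([0.075, 0.029])] z [0.045 0.05 ]
[292. 283.] 384 [array([-0.041,  0.004]), np.float64(-3.028), array([0.072, 0.029])] z [0.046 0.05 ]
[317. 260.] 361 [array([-0.116,  0.042]), np.float64(-1.247), array([0.071, 0.028])] z [0.045 0.05 ]
[282. 261.] 385 [array([-0.102, -0.032]), np.float64(-1.094), array([0.075, 0.029])] z [0.045 0.05 ]
[292. 283.] 384 [array([-0.041,  0.004]), np.float64(-3.028), array([0.072, 0.029])] z [0.046 0.05 ]
t 25.4 tcp [ 0.5647 -0.129   0.1572] th 92.3 tilt [ 0.002  0.    -1.   ] F [-0.7 -0.2 -0.8] w 0.42 q7 1.83
```

All three stoppers are flat (tops at 0.050). Next I'll push the tray home, with the fingers shut between the handle and the front wall.

```bash
python3 - <<'E'
from m import *
a=wor([-.192,0])
go((*a,.12,92.35),(*a,.036,92.35))
E
```

```text
t 25.4 tcp [ 0.5647 -0.129   0.1572] th 92.3 tilt [ 0.002  0.    -1.   ] F [-0.7 -0.2 -0.8] w 0.42 q7 1.83
(np.float64(0.4772614733328312), np.float64(-0.17137271783883745), 0.12, 92.35) -> [0.089, -0.039, 0.037] [0.001, 0.003, -0.001]
(np.float64(0.4772614733328312), np.float64(-0.17137271783883745), 0.036, 92.35) -> [0.089, -0.039, 0.121] [0.001, 0.003, -0.001]
```

Request:
apply_moves --series '[[[0.035,-0.015,0],[0,0,0]],[[0.07,-0.03,0],[0,0,0]],[[0.089,-0.039,0.01],[0,0,0]],[[0.089,-0.039,0.03],[0,0,0]],[[0.089,-0.039,0.05],[0,0,0]],[[0.089,-0.039,0.06],[0,0,0]],[[0.089,-0.039,0.08],[0,0,0]],[[0.089,-0.039,0.1],[0,0,0]],[[0.089,-0.039,0.12],[0,0,0]],[[0.089,-0.039,0.12],[0,0,0]],[[0.089,-0.039,0.12],[0,0,0]]]' --hand 0

```text
time_s: 26.32
tcp_pos: [0.4743, -0.1711, 0.0336]
ee_rot: [-0.02, 1.0, 0.001, -0.003]
ft_force: [0.1, -0.3, 0.1]
gripper_width: -0.001
finger_force: 0.0
```

```bash
python3 - <<'E'
from m import *
a=wor([-.033,0])
go((*a,.035,92.35))
E
```

```text
t 26.3 tcp [ 0.4743 -0.1711  0.0336] th 92.3 tilt [-0.007  0.001 -1.   ] F [ 0.1 -0.3  0.1] w -0.0 q7 2.0
(np.float64(0.6361277532290803), np.float64(-0.16485312337855018), 0.035, 92.35) -> [-0.162, -0.0, -0.003] [0.002, -0.013, -0.001]
```

Request:
apply_moves --series '[[[-0.008,0,0],[0,0,0]],[[-0.018,0,0],[0,0,0]],[[-0.03,0,0],[0,0,0]],[[-0.044,0,0],[0,0,0]],[[-0.058,0,0],[0,0,0]],[[-0.072,0,0],[0,0,0]],[[-0.086,0,0],[0,0,0]],[[-0.1,0,0],[0,0,0]],[[-0.114,0,0],[0,0,0]],[[-0.126,0,0],[0,0,0]],[[-0.136,0,0],[0,0,0]],[[-0.144,0,0],[0,0,0]]]'

```text
time_s: 27.32
tcp_pos: [0.6209, -0.165, 0.0342]
ee_rot: [-0.021, 1.0, 0.0, -0.002]
ft_force: [-1.9, 0.4, 0.3]
gripper_width: 0.001
finger_force: 0.9
```

Request:
apply_moves --series '[[[-0.005,0,0],[0,0,0]],[[-0.01,0,0],[0,0,0]],[[-0.014,0,0],[0,0,0]],[[-0.018,0,0],[0,0,0]],[[-0.018,0,0],[0,0,0]]]'

```text
time_s: 27.73
tcp_pos: [0.6377, -0.1645, 0.0337]
ee_rot: [-0.02, 1.0, 0.0, -0.002]
ft_force: [-0.7, -0.2, -0.5]
gripper_width: -0.004
finger_force: 0.0
```

```bash
python3 - <<'E'
from m import *
go((*wor([-.033,0]),.035,92.35))
E
```

```text
t 27.7 tcp [ 0.6377 -0.1645  0.0337] th 92.3 tilt [-0.003  0.001 -1.   ] F [-0.7 -0.2 -0.5] w -0.0 q7 1.93
(np.float64(0.6361277532290803), np.float64(-0.16485312337855018), 0.035, 92.35) -> [0.002, -0.0, -0.001] [0.001, -0.007, -0.0]
```

Request:
apply_moves --series '[[[-0.002,0,0],[0,0,0]],[[-0.004,0,0],[0,0,0]],[[-0.006,0,0],[0,0,0]],[[-0.006,0,0],[0,0,0]]]'

```text
time_s: 28.07
tcp_pos: [0.6384, -0.1648, 0.0329]
ee_rot: [-0.02, 1.0, 0.001, -0.006]
ft_force: [-26.9, 2.5, 18.6]
gripper_width: 0.001
finger_force: 13.6
```

```bash
python3 - <<'E'
from m import *
go()
E
```

```text
t 28.1 tcp [ 0.6384 -0.1648  0.0329] th 92.3 tilt [-0.013  0.002 -1.   ] F [-26.9   2.5  18.6] w 0.0 q7 1.93
```

The tray is home: 27 N with no further travel. Backing off and returning to the knob.

Request:
apply_moves --series '[[[0.008,0,0],[0,0,0]],[[0.014,0,0],[0,0,0]],[[0.014,0,0],[0,0,0]],[[0.014,0,-0.03],[0,0,0]],[[0.014,0,-0.06],[0,0,0]],[[0.014,0,-0.1],[0,0,0]],[[0.014,0,-0.12],[0,0,0]],[[0.014,0,-0.12],[0,0,0]]]'

```text
time_s: 28.73
tcp_pos: [0.6323, -0.1658, 0.1591]
ee_rot: [-0.02, 1.0, -0.0, 0.002]
ft_force: [0.5, 0.5, -0.3]
gripper_width: -0.0
finger_force: 0.0
```

```bash
python3 - <<'E'
from m import *
im,d=grab('scene'); X=cloud('scene',d);q=cad(X); hsv=cv2.cvtColor(im,cv2.COLOR_RGB2HSV)
red=((hsv[...,0]<8)|(hsv[...,0]>172))&(hsv[...,1]>130)&(hsv[...,2]>50)
m=red&(X[...,2]>.094)&(X[...,2]<.112)&(abs(q[...,0])<.15)&(q[...,1]<-.02)&(q[...,1]>-.2)
print([np.round(t,3) for t in pca(q[m])])
m=(d>0)&(X[...,2]>.04)&(X[...,2]<.065)&(q[...,0]<.02)&(q[...,0]>-.12)&(abs(q[...,1])<.06)
for b in np.arange(-.08,.0,.005):
    s=m&(q[...,0]>b)&(q[...,0]<b+.005)
    if s.sum()>15: print("h",b.round(3),s.sum(),np.ptp(q[s][:,1]).round(3))
go((.643,-.2715,.15,87),(.643,-.2715,.08,87))
E
```

```text
[array([-0.024, -0.105]), np.float64(-5.967), array([0.048, 0.015])]
h -0.065 43 0.077
h -0.06 121 0.079
h -0.055 23 0.079
h -0.05 21 0.078
h -0.04 22 0.078
h -0.035 20 0.078
h -0.03 19 0.078
h -0.02 158 0.118
h -0.015 346 0.12
h -0.01 31 0.022
t 28.8 tcp [ 0.6312 -0.1653  0.1566] th 92.3 tilt [ 0.001  0.    -1.   ] F [-0.2 -0.1 -0.8] w 0.0 q7 1.9
(0.643, -0.2715, 0.15, 87) -> [-0.007, -0.107, 0.007] [0.0, 0.002, 0.178]
(0.643, -0.2715, 0.08, 87) -> [-0.007, -0.107, 0.077] [0.0, 0.002, 0.178]
```

Request:
apply_moves --series '[[[-0.003,-0.04,0],[0,0,0.1]],[[-0.006,-0.08,0],[0,0,0.19]],[[-0.007,-0.107,0],[0,0,0.19]],[[-0.007,-0.107,0],[0,0,0.19]],[[-0.007,-0.107,0],[0,0,0.19]],[[-0.007,-0.107,0.02],[0,0,0.19]],[[-0.007,-0.107,0.04],[0,0,0.19]],[[-0.007,-0.107,0.06],[0,0,0.19]],[[-0.007,-0.107,0.076],[0,0,0.19]],[[-0.007,-0.107,0.076],[0,0,0.19]],[[-0.007,-0.107,0.076],[0,0,0.19]]]' --hand 0.45

```text
time_s: 29.7
tcp_pos: [0.6402, -0.2702, 0.0766]
ee_rot: [0.029, 1.0, 0.001, -0.003]
ft_force: [0.8, -1.0, 1.6]
gripper_width: 0.451
finger_force: 0.0
```

Request:
apply_moves --series '[[[0,0,0],[0,0,0]],[[0,0,0],[0,0,0]],[[0,0,0],[0,0,0]],[[0,0,0],[0,0,0]],[[0,0,0],[0,0,0]],[[0,0,0],[0,0,0]]]' --hand 0 --force 40

```text
time_s: 30.2
tcp_pos: [0.6412, -0.2718, 0.0789]
ee_rot: [0.029, 1.0, 0.0, -0.001]
ft_force: [-1.2, 1.1, 7.1]
gripper_width: 0.154
finger_force: 41.8
```

Request:
apply_moves --series '[[[0,0,0],[0,0,0.2]],[[0,0,0],[0,0,0.4]],[[0,0,0],[0,0,0.6]],[[0,0,0],[0,0,0.8]],[[0,0,0],[0,0,1]],[[0,0,0],[0,0,1]]]'

```text
time_s: 30.7
tcp_pos: [0.6417, -0.2706, 0.0789]
ee_rot: [0.29, 0.957, 0.0, -0.001]
ft_force: [0.1, 6.0, 11.0]
gripper_width: 0.153
finger_force: 42.3
```

Request:
apply_moves --series '[[[0,0,0],[0,0,0.2]],[[0,0,0],[0,0,0.4]],[[0,0,0],[0,0,0.6]],[[0,0,0],[0,0,0.8]],[[0,0,0],[0,0,1]],[[0,0,0],[0,0,1]]]'

```text
time_s: 31.2
tcp_pos: [0.6427, -0.2697, 0.0789]
ee_rot: [0.527, 0.85, 0.001, -0.001]
ft_force: [4.9, 8.0, 9.2]
gripper_width: 0.152
finger_force: 42.1
```

Request:
apply_moves --series '[[[0,0,0],[0,0,0.2]],[[0,0,0],[0,0,0.4]],[[0,0,0],[0,0,0.6]],[[0,0,0],[0,0,0.8]],[[0,0,0],[0,0,0.85]],[[0,0,0],[0,0,0.85]]]'

```text
time_s: 31.7
tcp_pos: [0.6437, -0.2695, 0.0789]
ee_rot: [0.7, 0.714, 0.001, -0.0]
ft_force: [9.2, 8.0, 5.4]
gripper_width: 0.154
finger_force: 43.4
```

```bash
python3 - <<'E'
from m import *
go(); print(sensors.read_state()['torque'])
E
```

```text
t 31.7 tcp [ 0.6437 -0.2695  0.0789] th 1.2 tilt [ 0.     0.002 -1.   ] F [9.2 8.  5.4] w 0.15 q7 0.76
[ 1.61704292 -2.15299018  0.74834886]
```

Torque about z has built up to 0.75 N·m, so the knob is at its tight stop. Releasing and retreating, then a check.

Request:
apply_moves --series '[[[0,0,0],[0,0,0]],[[0,0,0],[0,0,0]],[[0,0,0],[0,0,0]],[[0,0,0],[0,0,0]],[[0,0,-0.03],[0,0,0]],[[0,0,-0.07],[0,0,0]],[[0,0,-0.11],[0,0,0]],[[0.02,-0.03,-0.13],[0,0,0]],[[0.02,-0.07,-0.13],[0,0,0]],[[0.02,-0.11,-0.13],[0,0,0]],[[0.02,-0.15,-0.13],[0,0,0]],[[0.02,-0.15,-0.13],[0,0,0]]]' --hand 0.45

```text
time_s: 32.7
tcp_pos: [0.483, -0.2558, 0.2078]
ee_rot: [0.702, 0.712, -0.001, -0.004]
ft_force: [1.7, -0.9, 0.5]
gripper_width: 0.45
finger_force: 0.0
```

```bash
python3 - <<'E'
from m import *
im,d=grab('scene','end'); X=cloud('scene',d);q=cad(X); hsv=cv2.cvtColor(im,cv2.COLOR_RGB2HSV)
red=((hsv[...,0]<8)|(hsv[...,0]>172))&(hsv[...,1]>130)&(hsv[...,2]>50)
m=red&(X[...,2]>.094)&(X[...,2]<.112)&(abs(q[...,0])<.15)&(q[...,1]<-.02)&(q[...,1]>-.2)
print([np.round(t,3) for t in pca(q[m])]); go(); stop('scene')
m=(d>0)&(X[...,2]>.04)&(X[...,2]<.065)&(q[...,0]<.0)&(q[...,0]>-.12)&(abs(q[...,1])<.06)
for b in np.arange(-.08,.0,.01): print(b.round(2),(m&(q[...,0]>b)&(q[...,0]<b+.01)).sum())
E
```

```text
[array([-0.025, -0.105]), np.float64(89.851), array([0.049, 0.014])]
t 32.8 tcp [ 0.487  -0.2551  0.2084] th 0.9 tilt [-0.004  0.003 -1.   ] F [1.7 0.1 0.5] w 0.45 q7 0.68
scene st [419.  290.2] 175 [array([0.58 , 0.092]), np.float64(-10.726), array([0.033, 0.031])]
-0.08 0
-0.07 44
-0.06 145
-0.05 37
-0.04 39
-0.03 24
-0.02 502
-0.01 41
```

View pics/end.png

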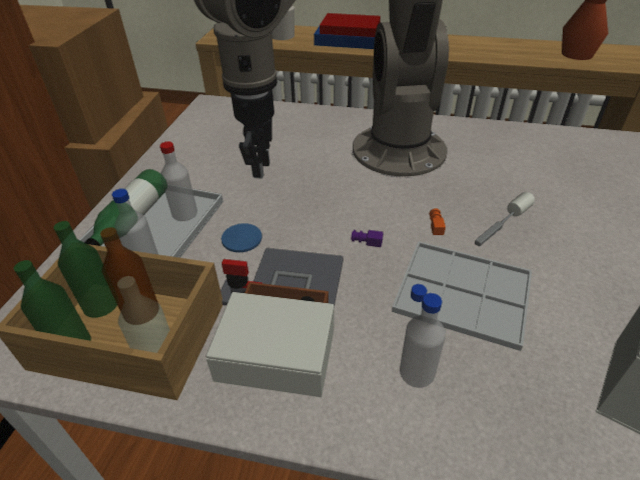

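The tray is home, the knob bar lies across the front at about (235,268), the pockets are empty except for the cap at (419,292), and the bystanders have not moved. One last height check through the gap in front of the hood, then I'll hand in.

```bash
python3 - <<'E'
from m import *
im,d=grab('top'); X=cloud('top',d);q=cad(X)
ok=True
for y in(.04,-.034,0):
    s=(d>0)&(abs(q[...,1]-y)<.012)&(q[...,0]>-.013)&(q[...,0]<.018)
    z=np.percentile(X[s][:,2],[5,50,95]); print(y,s.sum(),z.round(3)); ok&=z[2]<.057
print(ok)
if ok: print(ctrl.close_job())
E
```

```text
0.04 78 [0.02  0.041 0.05 ]
-0.034 94 [0.014 0.034 0.05 ]
0 66 [0.01  0.019 0.026]
True
the job is handed in; nothing more can be done
None
```

The job is handed in: the steel, yellow and blue stoppers (the only three present) lie flat on the cork, the tray is fully home, the clamp knob is tight across its front, and the twist cap, bottles, coaster and brush were left undisturbed.

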